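# Slip-test film pressure plates and sort out the sticky ones

## Task

Test the three film pressure plates on the slip ramp, one at a time: lay each face down at the start mark in the upper part of the lane, lengthwise between the rails, let go and see whether it slides. Leave the plates that slide down in the catch pan at the foot; take each one that sticks off the lane and lay it flat in the wooden recoating tray before testing the next. Do not disturb the other things on the desk.

Things in the scene. Friction and masses are not known exactly. Their poses are not given: they have to be found in the camera images.
- plate_1: One of three film pressure plates that look alike: dark steel plate 62 (x) x 40 (y) x 5 mm, about 80 g, face down. Centred on its back stands a bright mounting bar to lift it by: 36 mm long (x), 11 mm wide (y), its top 17 mm above the face. Origin: centre of the face (underside), z out of the back. Whether it slides or sticks only the ramp shows; looks say nothing.
- plate_2: One of three film pressure plates that look alike: dark steel plate 62 (x) x 40 (y) x 5 mm, about 80 g, face down. Centred on its back stands a bright mounting bar to lift it by: 36 mm long (x), 11 mm wide (y), its top 17 mm above the face. Origin: centre of the face (underside), z out of the back. Whether it slides or sticks only the ramp shows; looks say nothing.
- plate_3: One of three film pressure plates that look alike: dark steel plate 62 (x) x 40 (y) x 5 mm, about 80 g, face down. Centred on its back stands a bright mounting bar to lift it by: 36 mm long (x), 11 mm wide (y), its top 17 mm above the face. Origin: centre of the face (underside), z out of the back. Whether it slides or sticks only the ramp shows; looks say nothing.
- slip_ramp: Slip tester, fixed: grey iron base 86 x 400 mm carrying a tilted polished steel lane and, at the lane's foot, a catch pan. Origin: on the desk, mid-width, under the line where lane and pan meet. y points horizontally uphill (lane: y 0 to 238 mm; pan: y 0 to -152 mm), x across, z up. A black clamp knob sticks out to x = 55 mm below the lane's upper part.
- ramp_bed: The lane, fixed at 18 degrees. Origin: its foot, mid-width, on the sliding surface, 42 mm above the desk; y up the slope (250 mm long, top 119 mm above the desk), z out of the surface, x across. 48 mm wide between rails that stand 6 mm high and 6 mm thick; plates go lengthwise along it, either way round. A plate that slides is off the lane within 1 s of release; one that sticks stays put.
- ramp_start (a point): Point on the lane's surface, mid-width, 190 mm up the slope from the foot, midway between two fine scribed lines: where a plate's centre goes for the test.
- catch_pan: The catch pan, fixed, its floor falling 10 degrees away from the lane. Origin: mid-width on the floor where it meets the lane's foot, 42 mm above the desk; y towards the lane (pan from y = 0 to -152 mm), z out of the floor, x across. 56 mm wide inside, walls 14 mm high. Plates that slide run into it and stop at the end wall or behind one another.
- recoat_tray: Open brown wooden tray for plates to be recoated, fixed, 150 (x) x 110 (y) mm outside, 22 mm high, walls and floor 6 mm thick. Origin: centre of its underside, z up.
- recoat_tray_in (a point): Centre of the tray's inner floor, 6 mm above the desk.
- lens_hood: Matte black flared lens hood, 66 mm across its upper rim, 36 mm high, standing on the desk; origin at centre of underside; 30 mm or more of shift counts as disturbed. Not part of the job.
- counter_dial: Brass film counter dial, disc of 34 mm diameter, 8 mm high with hub; origin at centre of underside; 30 mm or more of shift counts as disturbed. Not part of the job.
- cocking_ring: Chrome shutter cocking ring, 58 mm outside, 44 mm inside, 8 mm high; origin at centre of underside; 30 mm or more of shift counts as disturbed. Not part of the job.
- lens_spanner: White nylon T-shaped lens spanner, stem 100 mm along x, head 50 mm wide at its +x end, 6 mm thick; origin at the stem's middle, underside; 30 mm or more of shift counts as disturbed. Not part of the job.
There are look-alikes about, which are no part of the job. What is shaped like the plate_2 but red is not meant.

How it is judged (in metres and radians):
On the way, in this order (a step that is already met when the one before it is completed fails the run):
1. a first plate lies face down in the upper part of the lane (centre at least 100 mm up from the foot), let go (((y of plate_1 in the frame of ramp_bed between 0.1 and 0.24 m and x of plate_1 in the frame of ramp_bed between -0.012 and 0.012 m and z of plate_1 in the frame of ramp_bed between -0.003 and 0.005 m and contact force between plate_1 and the fingers below 0.05 N) or (y of plate_2 in the frame of ramp_bed between 0.1 and 0.24 m and x of plate_2 in the frame of ramp_bed between -0.012 and 0.012 m and z of plate_2 in the frame of ramp_bed between -0.003 and 0.005 m and contact force between plate_2 and the fingers below 0.05 N) or (y of plate_3 in the frame of ramp_bed between 0.1 and 0.24 m and x of plate_3 in the frame of ramp_bed between -0.012 and 0.012 m and z of plate_3 in the frame of ramp_bed between -0.003 and 0.005 m and contact force between plate_3 and the fingers below 0.05 N))), for 0.05 s.
2. one plate is sorted (in the catch pan if it slides, in the recoating tray if it sticks) and a second lies in the upper part of the lane (centre at least 100 mm up from the foot), let go (((y of plate_1 in the frame of catch_pan between -0.15 and -0.015 m and x of plate_1 in the frame of catch_pan between -0.028 and 0.028 m and z of plate_1 in the frame of catch_pan below 0.02 m and contact force between each of plate_1, plate_2 and the fingers below 0.05 N and y of plate_2 in the frame of ramp_bed between 0.1 and 0.24 m and x of plate_2 in the frame of ramp_bed between -0.012 and 0.012 m and z of plate_2 in the frame of ramp_bed between -0.003 and 0.005 m) or (y of plate_1 in the frame of catch_pan between -0.15 and -0.015 m and x of plate_1 in the frame of catch_pan between -0.028 and 0.028 m and z of plate_1 in the frame of catch_pan below 0.02 m and contact force between each of plate_1, plate_3 and the fingers below 0.05 N and y of plate_3 in the frame of ramp_bed between 0.1 and 0.24 m and x of plate_3 in the frame of ramp_bed between -0.012 and 0.012 m and z of plate_3 in the frame of ramp_bed between -0.003 and 0.005 m) or (y of plate_2 in the frame of catch_pan between -0.15 and -0.015 m and x of plate_2 in the frame of catch_pan between -0.028 and 0.028 m and z of plate_2 in the frame of catch_pan below 0.02 m and contact force between each of plate_2, plate_1 and the fingers below 0.05 N and y of plate_1 in the frame of ramp_bed between 0.1 and 0.24 m and x of plate_1 in the frame of ramp_bed between -0.012 and 0.012 m and z of plate_1 in the frame of ramp_bed between -0.003 and 0.005 m) or (y of plate_2 in the frame of catch_pan between -0.15 and -0.015 m and x of plate_2 in the frame of catch_pan between -0.028 and 0.028 m and z of plate_2 in the frame of catch_pan below 0.02 m and contact force between each of plate_2, plate_3 and the fingers below 0.05 N and y of plate_3 in the frame of ramp_bed between 0.1 and 0.24 m and x of plate_3 in the frame of ramp_bed between -0.012 and 0.012 m and z of plate_3 in the frame of ramp_bed between -0.003 and 0.005 m) or (x of plate_3 in the frame of recoat_tray between -0.06 and 0.06 m and y of plate_3 in the frame of recoat_tray between -0.045 and 0.045 m and z of plate_3 in the frame of recoat_tray below 0.012 m and angle between plate_3's own z axis and vertical below 0.15 rad and contact force between each of plate_3, plate_1 and the fingers below 0.05 N and y of plate_1 in the frame of ramp_bed between 0.1 and 0.24 m and x of plate_1 in the frame of ramp_bed between -0.012 and 0.012 m and z of plate_1 in the frame of ramp_bed between -0.003 and 0.005 m) or (x of plate_3 in the frame of recoat_tray between -0.06 and 0.06 m and y of plate_3 in the frame of recoat_tray between -0.045 and 0.045 m and z of plate_3 in the frame of recoat_tray below 0.012 m and angle between plate_3's own z axis and vertical below 0.15 rad and contact force between each of plate_3, plate_2 and the fingers below 0.05 N and y of plate_2 in the frame of ramp_bed between 0.1 and 0.24 m and x of plate_2 in the frame of ramp_bed between -0.012 and 0.012 m and z of plate_2 in the frame of ramp_bed between -0.003 and 0.005 m))), for 0.05 s.
3. two plates are sorted and the third lies in the upper part of the lane (centre at least 100 mm up from the foot), let go (((y of plate_2 in the frame of catch_pan between -0.15 and -0.015 m and x of plate_2 in the frame of catch_pan between -0.028 and 0.028 m and z of plate_2 in the frame of catch_pan below 0.02 m and contact force between each of plate_2, plate_3, plate_1 and the fingers below 0.05 N and x of plate_3 in the frame of recoat_tray between -0.06 and 0.06 m and y of plate_3 in the frame of recoat_tray between -0.045 and 0.045 m and z of plate_3 in the frame of recoat_tray below 0.012 m and angle between plate_3's own z axis and vertical below 0.15 rad and y of plate_1 in the frame of ramp_bed between 0.1 and 0.24 m and x of plate_1 in the frame of ramp_bed between -0.012 and 0.012 m and z of plate_1 in the frame of ramp_bed between -0.003 and 0.005 m) or (y of plate_1 in the frame of catch_pan between -0.15 and -0.015 m and x of plate_1 in the frame of catch_pan between -0.028 and 0.028 m and z of plate_1 in the frame of catch_pan below 0.02 m and contact force between each of plate_1, plate_3, plate_2 and the fingers below 0.05 N and x of plate_3 in the frame of recoat_tray between -0.06 and 0.06 m and y of plate_3 in the frame of recoat_tray between -0.045 and 0.045 m and z of plate_3 in the frame of recoat_tray below 0.012 m and angle between plate_3's own z axis and vertical below 0.15 rad and y of plate_2 in the frame of ramp_bed between 0.1 and 0.24 m and x of plate_2 in the frame of ramp_bed between -0.012 and 0.012 m and z of plate_2 in the frame of ramp_bed between -0.003 and 0.005 m) or (y of plate_1 in the frame of catch_pan between -0.15 and -0.015 m and x of plate_1 in the frame of catch_pan between -0.028 and 0.028 m and z of each of plate_1, plate_2 in the frame of catch_pan below 0.02 m and contact force between each of plate_1, plate_2, plate_3 and the fingers below 0.05 N and y of plate_2 in the frame of catch_pan between -0.15 and -0.015 m and x of plate_2 in the frame of catch_pan between -0.028 and 0.028 m and y of plate_3 in the frame of ramp_bed between 0.1 and 0.24 m and x of plate_3 in the frame of ramp_bed between -0.012 and 0.012 m and z of plate_3 in the frame of ramp_bed between -0.003 and 0.005 m))), for 0.05 s.
At the end, for the whole second after the job is handed in: Every plate that slides lies in the catch pan (its centre at least 15 mm beyond the foot of the lane, between the pan's walls), every plate that sticks lies flat (within 0.15 rad) on the floor of the recoating tray; all released and at rest (y of plate_1 in the frame of catch_pan between -0.15 and -0.015 m and x of plate_1 in the frame of catch_pan between -0.028 and 0.028 m and z of each of plate_1, plate_2 in the frame of catch_pan below 0.02 m and contact force between each of plate_1, plate_2, plate_3 and the fingers below 0.05 N and y of plate_2 in the frame of catch_pan between -0.15 and -0.015 m and x of plate_2 in the frame of catch_pan between -0.028 and 0.028 m and x of plate_3 in the frame of recoat_tray between -0.06 and 0.06 m and y of plate_3 in the frame of recoat_tray between -0.045 and 0.045 m and z of plate_3 in the frame of recoat_tray below 0.012 m and angle between plate_3's own z axis and vertical below 0.15 rad and linear speed of each of plate_1, plate_2, plate_3 below 0.02 m/s); the robot touches nothing.
It fails at once if the lens hood is shifted by more than 30 mm (distance of lens_hood from where it was at the start of the episode above 0.03 m).
It fails at once if the counter dial is shifted by more than 30 mm (distance of counter_dial from where it was at the start of the episode above 0.03 m).
It fails at once if the cocking ring is shifted by more than 30 mm (distance of cocking_ring from where it was at the start of the episode above 0.03 m).
It fails at once if the lens spanner is shifted by more than 30 mm (distance of lens_spanner from where it was at the start of the episode above 0.03 m).
It also fails if it takes over 70 s, if anything falls off the work surface, if the arm or the gripper's body presses on something with over 40 N, if the wrist force passes 120 N, or if a joint passes its speed limit or range.

## Robot

A 7-joint arm with a two-finger parallel gripper is mounted at the origin on the work surface. World frame = base frame: x ahead of the robot, y to its left, z up, the work surface at z = 0. Lengths are in mm, angles in rad, forces in N, time in s.
With the tool pointing down it reaches from about 425 to 975 mm from the base axis. Payload 16.7 kg.
Tool frame: the origin (TCP) lies at the very end of the fingers, on their centre line; the grasp point (between the pads) lies 19 mm behind it; z points along the fingers, y is the direction in which the jaws open and shut (so a half turn about z gives the same grasp; the last joint's range is limited). The gripper opens to 85 mm and grips with 20 to 120 N. Pads are 22 mm wide; open, the fingers measure 114 mm over their backs; the gripper's body (76 mm by 85 mm) begins 54 mm behind the grasp point. The pads swing forward as they close: fully open they stand 13 mm farther back than shut.
Start: joints at [1.036, 0.426, 0.074, 1.606, -0.034, 1.111, -0.067], TCP at [253.344, -625.614, 231.302] pointing down, gripper open.
Joint ranges: [-2.85, 2.85], [-0.5, 2.14], [-1.23, 1.37], [0.21, 2.46], [-1.02, 4.16], [0.16, 2.05], [-2.73, 2.73]. Speed limits (rad/s): [1.89, 1.89, 2.39, 2.39, 3.01, 3.01, 3.01].

## Interface

Orientations are given as a unit quaternion [w, x, y, z].
In Python, from plant import manip gives the robot as it stands.
- The arm moves only by the shell command python3 -m creep 'ROWS' [FORCE]. ROWS is JSON, a list that holds one entry, the list of rows, each a list of 5 numbers: the closure, from 0 (fully open) to 1 (shut), then the shift along the tool's x, y, z in units of 40 mm (1.0 is 40 mm), then the turn about the tool's z in units of 6 degrees (1.0 is 6 degrees). In form: [[[claw, x, y, z, twist], ...]]. A call has 1 to 12 rows; each row is the pose to reach, as a shift and turn from the pose measured when the call began, along the tool's axes at that moment; what a row does not reach only later rows make up. A row lasts 1/10 s, in which the tool goes at most 50 mm and 8.59 degrees, less where a joint would pass 70% of its speed; a pose out of reach is approached as far as the arm can. A call with a gripper value outside its range is refused whole. The fingers move at their own pace and stop on an object; FORCE is the grip in N (left out, the last holds). Time passes only in rows, so rows that repeat a pose let the fingers close. It gives the time, the measured TCP pose, the force and the opening at its end, in the units of the state.
- manip.observe(): the state, without advancing time (a new reading comes with each control period).
- manip.get_image(name): name is "scene" or "top"; returns (picture, depth): 480x640x3 uint8, blue, green, red; 480x640 float32, mm along the optical axis (not along the pixel's ray), 0 where there is no reading.
- manip.camera_model(name): a dict with "intrinsics" (3x3 intrinsics, pixels), "rvec" (rotation vector, rad) and "tvec" (3), from world to camera coordinates, as OpenCV has them. Camera axes: x right, y down, z forward; pixel columns grow to the right and rows downward; lengths in mm; the calibration is good to about 2 mm. A picture is of the moment at which its call begins. camera_model takes no time and is no camera call.
- manip.finish_job(): hands the job in, once; it reports no verdict.
The state is a dict: "clock": time; "joint_positions": joint angles; "dq": joint speeds; "joint_efforts": joint torques, N m; "ee_pos": TCP position; "eef_rot": TCP orientation; "ft_force": force on the tool from outside, world axes, zero at the start; "wrist_torque": the same for the moment, N m; "gripper_width": finger opening in mm.
Only numpy, scipy, OpenCV 4.12 (cv2) and the standard library are available. Lean on these libraries where they do the work, as an engineer would, in place of code of your own. Each camera call takes 0.05 s, during which the arm holds its last target.

## Working session

There is one attempt and no reset: what is moved stays moved. The work goes in short steps, Python scripts to look and compute and a shell command to move; the robot and the scene stay as the last step left them, time stands still between calls to the robot, and variables do not carry over. Pictures are saved under pics/ and viewed, and the job is handed in when it is done.

```bash
ls; mkdir -p pics; python3 - <<'E'
from plant import manip
import cv2,numpy as np
print(manip.observe())
for n in("scene","top"):
    p,d=manip.get_image(n); cv2.imwrite(f"pics/{n}0.png",p); np.save(f"pics/{n}0.npy",d); print(n,manip.camera_model(n))
E
```

```text
pics
{'clock': 0.0, 'joint_positions': array([ 1.03649179,  0.42674114,  0.0738531 ,  1.60660699, -0.03405942,
        1.11076267, -0.0671008 ]), 'dq': array([ 0.00068351, -0.00134808,  0.00044817,  0.00053022, -0.00040843,
        0.00057684, -0.00079217]), 'joint_efforts': array([ 5.81116528e-04, -9.49831438e+01,  3.76106679e+00, -4.63500774e+01,
        1.91591901e-02,  1.02250505e-02,  5.27079862e-05]), 'ee_pos': array([ 253.19298497, -625.2882956 ,  230.60457547]), 'eef_rot': array([-6.02203422e-04,  9.81549089e-01,  1.91209282e-01, -1.84160026e-04]), 'ft_force': array([ 0.2855456 , -0.24715007, -0.49004784]), 'wrist_torque': array([-0.03742471, -0.00572425, -0.00651926]), 'gripper_width': 85.2918527785144}
scene {'intrinsics': array([[527.13102069,   0.        , 315.26936602],
       [  0.        , 527.13102069, 235.44407785],
       [  0.        ,   0.        ,   1.        ]]), 'rvec': array([ 1.84375817,  1.81366616, -0.65105911]), 'tvec': array([ -48.54981006, -329.27805415, 1439.83870442])}
top {'intrinsics': array([[464.23790748,   0.        , 321.11244955],
       [  0.        , 464.23790748, 238.37062863],
       [  0.        ,   0.        ,   1.        ]]), 'rvec': array([ 2.22818537, -2.17982968,  0.0929003 ]), 'tvec': array([   5.52379273,  507.19914793, 1148.86173506])}
```

View pics/scene0.png

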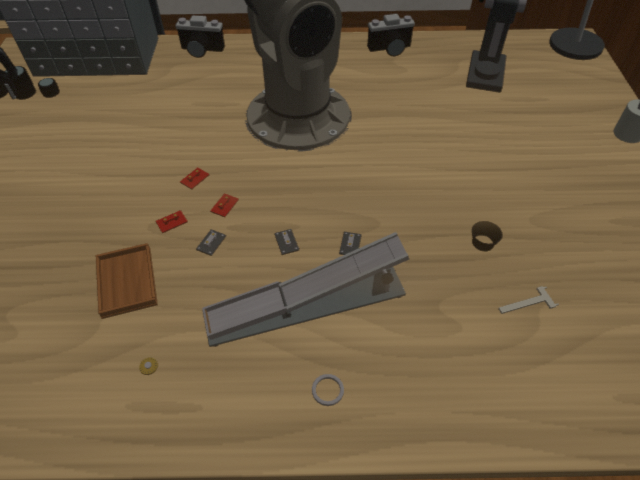

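View pics/top0.png

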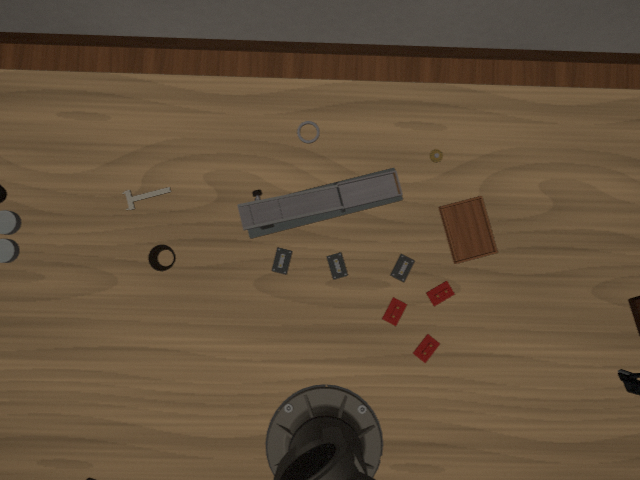

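The top view shows the three dark plates near px (283,261), (337,265) and (403,268). The ramp runs from its upper end at (245,215) to the pan end at (398,187), and the tray is at (467,230). The red look-alikes are nearer the base. Next I'll measure all of these.

```bash
cat > h.py <<'E'
import cv2,numpy as np
from plant import manip
def cam(n):
    c=manip.camera_model(n); K=np.array(c["intrinsics"]);R=cv2.Rodrigues(np.array(c["rvec"]))[0];t=np.array(c["tvec"]).ravel();return K,R,t
def ray(n,uv,z):
    K,R,t=cam(n); uv=np.atleast_2d(uv).astype(float)
    d=(np.linalg.inv(K)@np.c_[uv,np.ones(len(uv))].T).T@R; o=-R.T@t
    return o+d*((z-o[2])/d[:,2])[:,None]
def pt(n,uv,depth):
    K,R,t=cam(n); return R.T@(np.linalg.inv(K)@np.array([uv[0],uv[1],1.])*depth-t)
def proj(n,P):
    K,R,t=cam(n); q=np.atleast_2d(P)@R.T+t; q=q@K.T; return q[:,:2]/q[:,2:]
def crop(img,x0,y0,x1,y1,s,name):
    cv2.imwrite(name,cv2.resize(img[y0:y1,x0:x1],None,fx=s,fy=s,interpolation=cv2.INTER_CUBIC))
E
python3 - <<'E'
from h import *
a=cv2.imread("pics/top0.png");crop(a,230,160,510,300,2.8,"pics/topc.png")
b=cv2.imread("pics/scene0.png");crop(b,80,220,420,350,2.3,"pics/scenec.png")
# plates: dark gray non-brown
for n,im,boxes in(("top",a,[(265,240,303,282),(318,245,358,285),(382,248,422,288)]),("scene",b,[(335,228,368,256),(272,225,303,258),(192,225,230,258)])):
    for x0,y0,x1,y1 in boxes:
        r=im[y0:y1,x0:x1].astype(int); sat=r[...,2]-r[...,0]; m=(sat<28).astype(np.uint8)
        # flood largest
        k,l,s,c=cv2.connectedComponentsWithStats(m); i=1+np.argmax(s[1:,4]); ys,xs=np.where(l==i)
        cn=cv2.findContours((l==i).astype(np.uint8),0,2)[0][0]
        rect=cv2.minAreaRect(ray(n,cn[:,0]+[x0,y0],5)[:,:2].astype(np.float32))
        v=np.abs(r.mean(2)); br=(v>95)&(l==i)&(v>0)
        print(n,s[i,4],"px",[xs.mean()+x0,ys.mean()+y0],"rect",np.round(rect[0],1),np.round(rect[1],1),round(rect[2],1))
E
```

```text
top 388 px [np.float64(281.5257731958763), np.float64(260.49742268041234)] rect [449.6 114.9] [39.7 61.6] 77.4
top 384 px [np.float64(336.7864583333333), np.float64(265.5651041666667)] rect [440.  -24.6] [62.2 39.9] 17.1
top 389 px [np.float64(401.95629820051414), np.float64(267.5398457583548)] rect [ 438.2 -190.3] [40.7 61.6] 64.1
scene 503 px [np.float64(352.30616302186877), np.float64(245.23260437375745)] rect [453.4 125.2] [60.2 64.6] 85.7
scene 390 px [np.float64(286.3333333333333), np.float64(241.45384615384614)] rect [443.6 -21.1] [62.9 39.5] 17.4
scene 396 px [np.float64(210.58838383838383), np.float64(242.14646464646464)] rect [ 442.3 -186.9] [40.4 62.2] 63.0
```

View pics/topc.png

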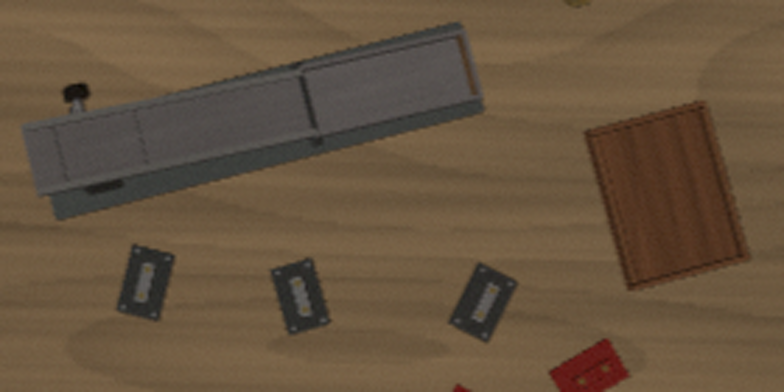

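View pics/scenec.png

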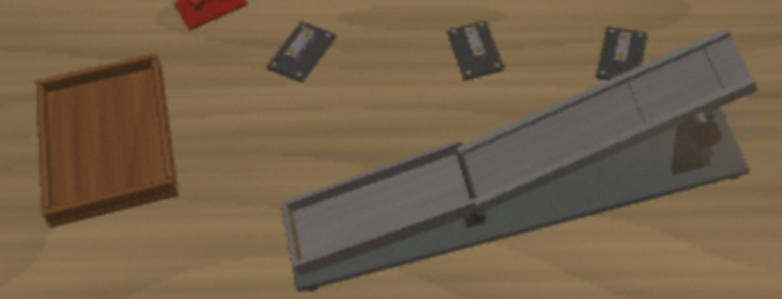

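```bash
python3 - <<'E'
from h import *
a=cv2.imread("pics/top0.png");b=cv2.imread("pics/scene0.png")
a=cv2.convertScaleAbs(a,alpha=1.8);b=cv2.convertScaleAbs(b,alpha=1.8)
A=cv2.resize(a[165:245,230:410],None,fx=4.4,fy=4.4,interpolation=cv2.INTER_CUBIC)
B=cv2.resize(b[235:350,200:415],None,fx=3.7,fy=3.7,interpolation=cv2.INTER_CUBIC)
cv2.imwrite("pics/ra.png",A);cv2.imwrite("pics/rb.png",B)
E
```

```text
(no output)
```

View pics/ra.png

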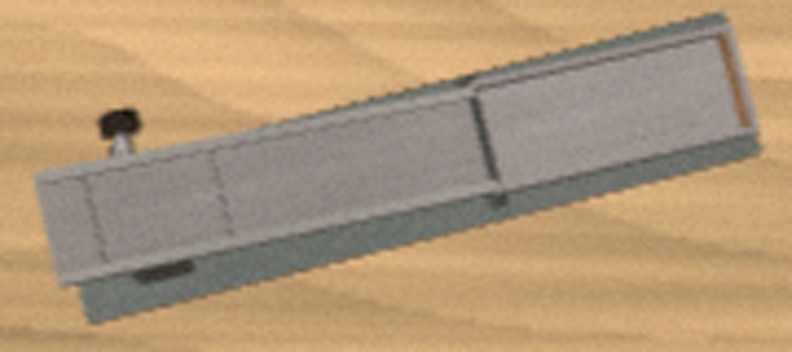

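View pics/rb.png

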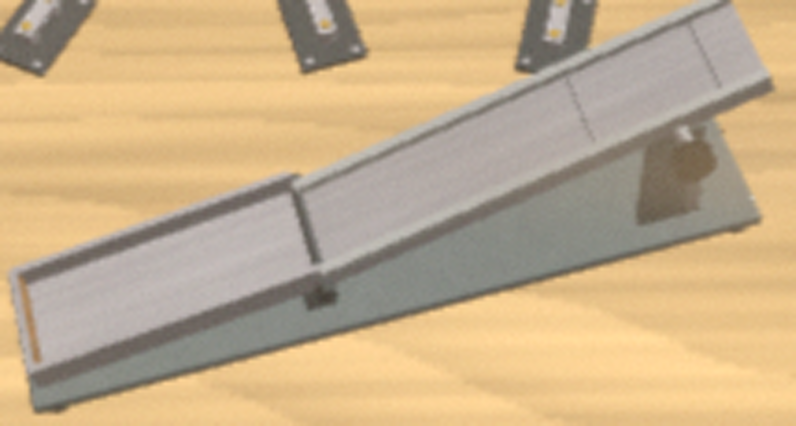

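```bash
python3 - <<'E'
from h import *
A=lambda p:(np.array(p,float)+.5)/4.4-.5+[230,165]
B=lambda p:(np.array(p,float)+.5)/3.7-.5+[200,235]
h=lambda s:42+s*np.sin(np.radians(18))
for n,f,L1,L2,foot,up in(("top",A,[[85,180],[105,262]],[[213,152],[232,236]],[[474,95],[497,184]],[[37,178],[65,285]]),("scene",B,[[690,22],[720,87]],[[570,77],[595,140]],[[300,190],[322,268]],[[728,0],[773,88]])):
    for s in (35,):
        p=np.array([ray(n,f(q),h(190+sg*s))[0] for L,sg in((L1,1),(L2,-1)) for q in L])
    m1=p[:2].mean(0);m2=p[2:].mean(0); d=m1-m2
    print(n,"line mids",m1.round(1),m2.round(1),"start",((m1+m2)/2).round(1),"len",np.linalg.norm(d[:2]),"ang",np.degrees(np.arctan2(d[1],d[0])),"linew",[np.linalg.norm(p[0]-p[1]),np.linalg.norm(p[2]-p[3])])
    F=np.array([ray(n,f(q),46)[0] for q in foot]);print(" foot",F.round(1).tolist(),F.mean(0).round(1))
    U=np.array([ray(n,f(q),124.5)[0] for q in up]);print(" up",U.round(1).tolist(),U.mean(0).round(1))
t="top"
print("base",ray(t,A([[95,323],[760,155]]),0).round(1))
C=lambda p:(np.array(p,float)+.5)/2.8-.5+[230,160]
T=ray(t,C([[586,130],[707,101],[749,259],[629,290]]),22);print("tray top",T.round(1).tolist(),T.mean(0))
D=lambda p:(np.array(p,float)+.5)/2.3-.5+[80,220]
T=ray("scene",D([[37,80],[157,56],[178,185],[47,217]]),22);print("tray scene",T.round(1).tolist(),T.mean(0))
E
```

```text
top line mids [551.7 180.7 111.5] [570.1 116.1  89.9] start [560.9 148.4 100.7] len 67.14762428648946 ang 105.89852049527995 linew [np.float64(44.26749029069755), np.float64(46.19522205378753)]
 foot [[634.4, -19.7, 46.0], [584.7, -33.5, 46.0]] [609.6 -26.6  46. ]
 up [[571.9, 209.5, 124.5], [516.9, 193.4, 124.5]] [544.4 201.5 124.5]
scene line mids [552.  184.8 111.5] [569.4 121.7  89.9] start [560.7 153.3 100.7] len 65.51158461318396 ang 105.46667279407129 linew [np.float64(43.90737398094578), np.float64(41.82105234860602)]
 foot [[588.3, -26.8, 46.0], [636.4, -14.2, 46.0]] [612.3 -20.5  46. ]
 up [[526.8, 198.1, 124.5], [583.9, 214.4, 124.5]] [555.4 206.3 124.5]
base [[ 504.7  193.     0. ]
 [ 611.4 -189.8    0. ]]
tray top [[594.6, -278.2, 22.0], [623.6, -388.0, 22.0], [481.8, -426.1, 22.0], [451.8, -317.8, 22.0]] [ 537.96578016 -352.51688148   22.        ]
tray scene [[485.2, -422.7, 22.0], [459.2, -317.1, 22.0], [601.2, -272.6, 22.0], [630.9, -378.0, 22.0]] [ 544.11905895 -347.59466804   22.        ]
```

```bash
cat >> h.py <<'E'
from scipy.spatial.transform import Rotation as Ro
def to(x,y,z,az=None):
    s=manip.observe();q=s["eef_rot"];R=Ro.from_quat([q[1],q[2],q[3],q[0]]).as_matrix()
    a=np.degrees(np.arctan2(R[1,0],R[0,0])); d=R.T@(np.array([x,y,z])-s["ee_pos"])/40
    tw=0 if az is None else -(((az-a)+90)%180-90)/6
    print("t %.2f"%s["clock"],"pos",s["ee_pos"].round(1),"az %.1f"%a,"w %.1f"%s["gripper_width"],"F",s["ft_force"].round(1),"tilt",R[2,2].round(4),"-> units",d.round(3),"twist",round(tw,2))
E
python3 -c "
from h import *
to(441,-188,180,-25.5)"
```

```text
t 0.10 pos [ 253.2 -625.3  230.7] az 22.0 w 85.5 F [-0.7 -1.1  1. ] tilt -1.0 -> units [ 8.455 -8.37   1.276] twist 7.92
```

```bash
python3 -m creep '[[[0.5,8.45,-8.37,1.28,7.9],[0.5,8.45,-8.37,1.28,7.9],[0.5,8.45,-8.37,1.28,7.9],[0.5,8.45,-8.37,1.28,7.9],[0.5,8.45,-8.37,1.28,7.9],[0.5,8.45,-8.37,1.28,7.9],[0.5,8.45,-8.37,1.28,7.9],[0.5,8.45,-8.37,1.28,7.9],[0.5,8.45,-8.37,1.28,7.9],[0.5,8.45,-8.37,1.28,7.9],[0.5,8.45,-8.37,1.28,7.9],[0.5,8.45,-8.37,1.28,7.9]]]' 30; python3 -c "
from h import *
to(441,-188,60,-25.5); print(manip.observe()['joint_positions'].round(2))"
```

```text
clock: 1.3
ee_pos: [440.9, -187.2, 179.6]
eef_rot: [-0.0, 0.976, -0.218, -0.001]
ft_force: [-0.0, -0.1, -0.1]
gripper_width: 42.4
t 1.30 pos [ 440.9 -187.2  179.6] az -25.2 w 42.4 F [-0.  -0.1 -0.1] tilt -1.0 -> units [0.014 0.019 2.991] twist 0.05
[ 0.31  0.17 -0.04  2.08  0.01  0.89 -1.75]
```

```bash
python3 -m creep '[[[0.55,0.02,0.02,1.5,0.05],[0.55,0.02,0.02,3.0,0.05],[0.55,0.02,0.02,3.2,0.05],[0.55,0.02,0.02,3.2,0.05]]]'; python3 - <<'E'
from h import *
to(441,-188,10,-25.5)
for n in("scene","top"):
    p,d=manip.get_image(n); cv2.imwrite(f"pics/{n}1.png",p)
    c=proj(n,[440,-188.5,10])[0].astype(int); crop(cv2.convertScaleAbs(p,alpha=1.8),c[0]-40,c[1]-35,c[0]+40,c[1]+35,7,f"pics/{n}1c.png"); print(c)
E
python3 -c "
import cv2,numpy as np
cv2.imwrite('pics/c1.png',cv2.resize(np.hstack([cv2.imread('pics/scene1c.png'),cv2.imread('pics/top1c.png')]),None,fx=.71,fy=.71))"
```

```text
clock: 1.7
ee_pos: [438.4, -188.6, 48.6]
eef_rot: [-0.0, 0.975, -0.222, -0.004]
ft_force: [0.5, 0.9, 1.4]
gripper_width: 38.9
t 1.70 pos [ 438.4 -188.6   48.6] az -25.6 w 38.9 F [0.5 0.9 1.4] tilt -1.0 -> units [ 0.059 -0.043  0.964] twist -0.02
[209 239]
[401 266]
```

View pics/c1.png

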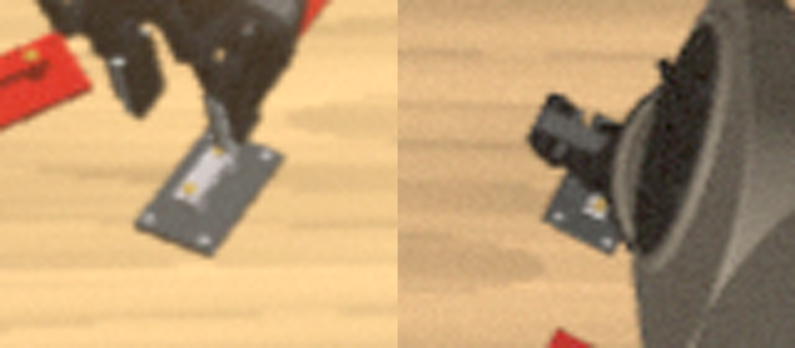

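```bash
python3 -m creep '[[[0.55,0.04,-0.02,0.6,0],[0.55,0.04,-0.02,0.96,0],[0.55,0.04,-0.02,0.96,0],[0.55,0.04,-0.02,0.96,0]]]'; python3 - <<'E'
from h import *
to(440.5,-188.5,10,-25.5)
n="scene"
p,d=manip.get_image(n); cv2.imwrite(f"pics/{n}2.png",p)
c=proj(n,[440,-188.5,10])[0].astype(int); crop(cv2.convertScaleAbs(p,alpha=1.8),c[0]-40,c[1]-35,c[0]+40,c[1]+35,8,f"pics/{n}2c.png"); print(c)
E
```

```text
clock: 2.2
ee_pos: [443.5, -189.7, 15.3]
eef_rot: [-0.0, 0.975, -0.222, -0.0]
ft_force: [-1.1, 0.4, 0.8]
gripper_width: 38.4
t 2.20 pos [ 443.5 -189.7   15.3] az -25.6 w 38.4 F [-1.1  0.4  0.8] tilt -1.0 -> units [-0.08   0.007  0.134] twist -0.02
[209 239]
```

View pics/scene2c.png

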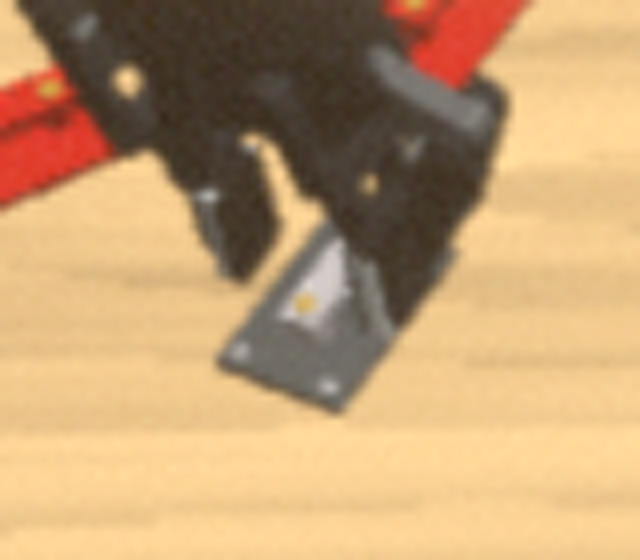

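```bash
python3 -m creep '[[[0.6,-0.06,0.0,0.12,0],[0.8,-0.06,0.0,0.14,0],[1,-0.06,0.0,0.14,0],[1,-0.06,0.0,0.14,0],[1,-0.06,0.0,0.14,0],[1,-0.06,0.0,0.14,0]]]' 40; python3 - <<'E'
from h import *
to(440.5,-188.5,10,-25.5)
E
```

```text
clock: 2.85
ee_pos: [441.6, -188.7, 10.2]
eef_rot: [-0.0, 0.975, -0.222, 0.0]
ft_force: [-1.4, -0.2, 7.0]
gripper_width: 9.3
t 2.85 pos [ 441.6 -188.7   10.2] az -25.6 w 9.3 F [-1.4 -0.2  7. ] tilt -1.0 -> units [-0.028  0.008  0.006] twist -0.02
```

```bash
python3 -m creep '[[[1,0,0,-1,0],[1,0,0,-2,0],[1,0,0,-3,0],[1,0,0,-4,0],[1,0,0,-4.2,0]]]'; python3 - <<'E'
from h import *
to(561.5,150.5,165,105.6)
n="scene"
p,d=manip.get_image(n); cv2.imwrite(f"pics/{n}3.png",p)
c=proj(n,manip.observe()["ee_pos"])[0].astype(int); crop(cv2.convertScaleAbs(p,alpha=1.8),c[0]-40,c[1]-35,c[0]+40,c[1]+35,8,f"pics/{n}3c.png"); print(c)
E
```

```text
clock: 3.35
ee_pos: [443.2, -189.3, 182.5]
eef_rot: [0.0, 0.975, -0.222, 0.003]
ft_force: [0.5, 0.7, -2.1]
gripper_width: 9.4
t 3.35 pos [ 443.2 -189.3  182.5] az -25.6 w 9.4 F [ 0.5  0.7 -2.1] tilt -1.0 -> units [-1.014 -8.937  0.443] twist 8.13
[194 185]
```

View pics/scene3c.png

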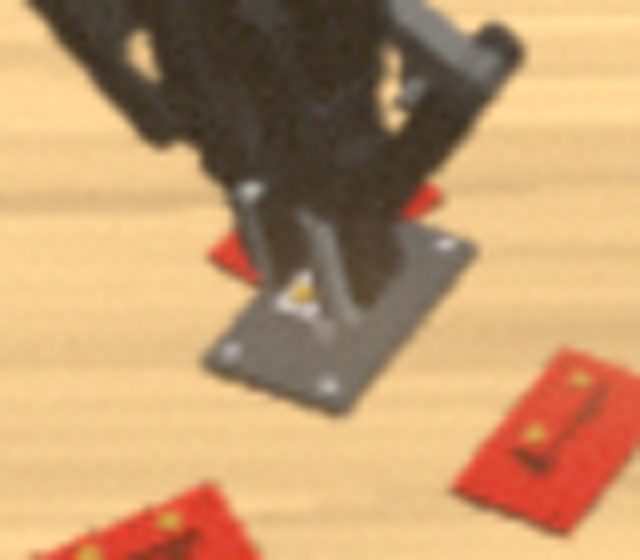

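```bash
python3 -m creep '[[[1,-1.01,-8.94,0.2,-12],[1,-1.01,-8.94,0.2,-12],[1,-1.01,-8.94,0.2,-12],[1,-1.01,-8.94,0.2,-12],[1,-1.01,-8.94,0.2,-12],[1,-1.01,-8.94,0.2,-15],[1,-1.01,-8.94,0.2,-15],[1,-1.01,-8.94,0.2,-21.9],[1,-1.01,-8.94,0.2,-21.9],[1,-1.01,-8.94,0.2,-21.9],[1,-1.01,-8.94,0.2,-21.9],[1,-1.01,-8.94,0.2,-21.9]]]'; python3 - <<'E'
from h import *
to(561.5,150.5,150,105.6)
E
```

```text
clock: 4.6
ee_pos: [560.6, 150.7, 172.2]
eef_rot: [0.002, 0.778, 0.628, 0.001]
ft_force: [0.3, 0.6, -1.2]
gripper_width: 9.5
t 4.60 pos [560.6 150.7 172.2] az 77.9 w 9.5 F [ 0.3  0.6 -1.2] tilt -1.0 -> units [0.001 0.02  0.555] twist -4.62
```

```bash
python3 -m creep '[[[1,0,0.02,0.1,-4.6],[1,0,0.02,0.2,-4.6],[1,0,0.02,0.6,-4.6],[1,0,0.02,0.75,-4.6],[1,0,0.02,0.75,-4.6],[1,0,0.02,0.75,-4.6]]]'; python3 - <<'E'
from h import *
to(561.5,150.5,130,105.6)
out=[]
for n in("scene","top"):
    p,d=manip.get_image(n); cv2.imwrite(f"pics/{n}4.png",p)
    c=proj(n,[560,150,110])[0].astype(int); out.append(cv2.resize(cv2.convertScaleAbs(p,alpha=1.8)[c[1]-45:c[1]+45,c[0]-45:c[0]+45],None,fx=4.4,fy=4.4,interpolation=cv2.INTER_CUBIC)); print(c)
cv2.imwrite("pics/c4.png",np.hstack(out))
E
```

```text
clock: 5.2
ee_pos: [561.3, 150.5, 142.0]
eef_rot: [0.001, 0.607, 0.795, 0.0]
ft_force: [0.1, -0.0, -0.2]
gripper_width: 9.3
t 5.20 pos [561.3 150.5 142. ] az 105.3 w 9.3 F [ 0.1 -0.  -0.2] tilt -1.0 -> units [0.    0.003 0.299] twist -0.05
[372 253]
[264 211]
```

View pics/c4.png

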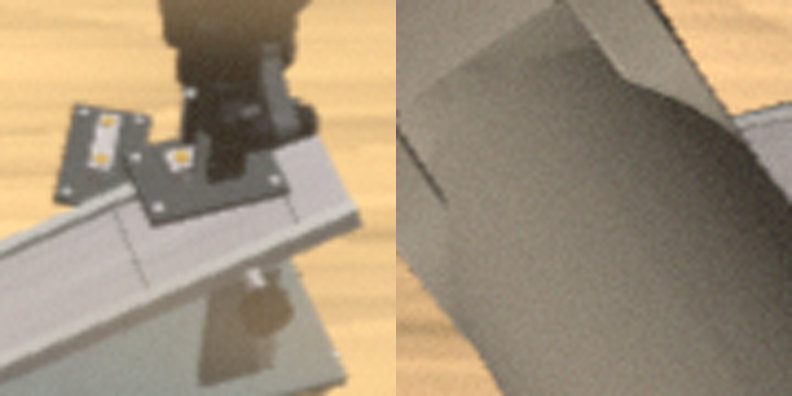

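```bash
python3 - <<'E'
from h import *
f=lambda q:(np.array(q,float)+.5)/4.4-.5+[372-45,253-45]
P=ray("scene",f([[130,155],[153,224],[289,192]]),132+4)
print(P.round(1)); u=np.array([-.2689,.9632]);n=np.array([.9632,.2689])
for p in P: print("u",(p[:2]@u).round(1),"n",(p[:2]@n).round(1))
d=P[2]-P[1];print(np.degrees(np.arctan2(d[1],d[0])),np.hypot(*d[:2]))
print("ctr",((P[0]+P[2])/2).round(1),"tcp n",np.dot([561.3,150.5],n))
# rails in scene: sample lane line points
B=lambda p:(np.array(p,float)+.5)/3.7-.5+[200,235]
for uv,z in (([[690,22]],111.5),([[720,87]],111.5),([[570,77]],89.9),([[595,140]],89.9)):
    print("line end n",ray("scene",B(uv),z)[0][:2]@n)
E
```

```text
[[554.4 118.6 136. ]
 [590.9 125.8 136. ]
 [575.4 183.9 136. ]]
u -34.9 n 565.8
u -37.7 n 603.0
u 22.4 n 603.7
104.97542927475597 60.14037177542493
ctr [564.9 151.3 136. ] tcp n 581.11361
line end n 559.384402731958
line end n 603.288639773316
line end n 560.3008733090362
line end n 602.1139020660456
```

```bash
python3 -m creep '[[[1,0.03,0,0.2,-0.05],[1,0.03,0,0.35,-0.05],[1,0.03,0,0.45,-0.05],[1,0.03,0,0.55,-0.05],[1,0.03,0,0.6,-0.05],[1,0.03,0,0.65,-0.05]]]' 20; python3 - <<'E'
from h import *
to(561.5,150.5,110,105.6)
E
```

```text
clock: 5.9
ee_pos: [562.5, 151.4, 117.2]
eef_rot: [0.003, 0.605, 0.797, 0.001]
ft_force: [-0.1, -5.3, 12.3]
gripper_width: 9.6
t 5.90 pos [562.5 151.4 117.2] az 105.6 w 9.6 F [-0.1 -5.3 12.3] tilt -1.0 -> units [-0.014 -0.031  0.18 ] twist -0.0
```

```bash
python3 -m creep '[[[1,0,-0.02,0.06,0],[1,0,-0.02,0.1,0],[1,0,-0.02,0.13,0],[1,0,-0.02,0.13,0]]]' 20; python3 - <<'E'
from h import *
to(561.5,150.5,110,105.6)
n="scene"
p,d=manip.get_image(n); cv2.imwrite(f"pics/{n}5.png",p)
crop(cv2.convertScaleAbs(p,alpha=1.8),332,208,422,298,6,f"pics/{n}5c.png")
E
```

```text
clock: 6.3
ee_pos: [562.9, 150.8, 112.7]
eef_rot: [0.004, 0.605, 0.796, 0.001]
ft_force: [0.6, -4.3, 11.3]
gripper_width: 9.7
t 6.30 pos [562.9 150.8 112.7] az 105.5 w 9.7 F [ 0.6 -4.3 11.3] tilt -1.0 -> units [ 0.001 -0.035  0.068] twist -0.01
```

View pics/scene5c.png

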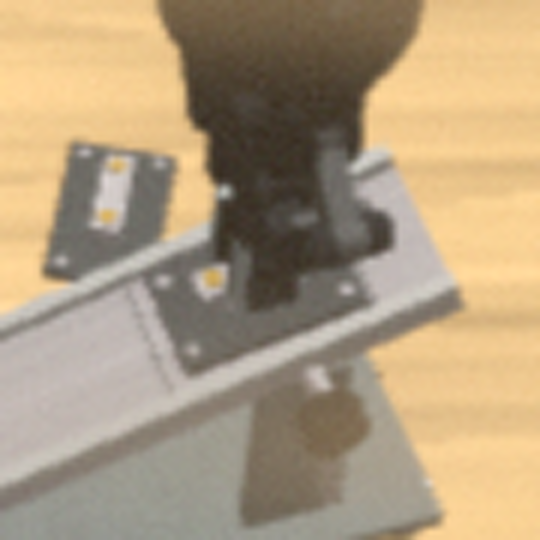

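```bash
python3 -m creep '[[[1,0,-0.02,0.05,0],[1,0,-0.02,0.08,0],[1,0,-0.02,0.08,0]]]' 20; python3 - <<'E'
from h import *
to(561.5,150.5,110,105.6)
E
```

```text
clock: 6.65
ee_pos: [563.3, 150.3, 110.4]
eef_rot: [0.004, 0.605, 0.796, 0.002]
ft_force: [1.5, -3.4, 11.3]
gripper_width: 9.5
t 6.65 pos [563.3 150.3 110.4] az 105.5 w 9.5 F [ 1.5 -3.4 11.3] tilt -1.0 -> units [ 0.017 -0.042  0.009] twist -0.02
```

```bash
python3 -m creep '[[[0.7,0,0,0,0],[0.6,0,0,-0.1,0],[0.55,0,0,-0.5,0],[0.55,0,0,-1.2,0],[0.55,0,0,-2,0]]]' 20; python3 - <<'E'
from h import *
to(561.5,150.5,110,105.6)
n="scene"
p,d=manip.get_image(n); cv2.imwrite(f"pics/{n}6.png",p)
crop(cv2.convertScaleAbs(p,alpha=1.8),190,208,422,350,3.4,f"pics/{n}6c.png")
E
```

```text
clock: 7.15
ee_pos: [562.0, 150.7, 191.8]
eef_rot: [0.004, 0.605, 0.796, 0.002]
ft_force: [-0.3, -0.4, -0.4]
gripper_width: 38.2
t 7.15 pos [562.  150.7 191.8] az 105.5 w 38.2 F [-0.3 -0.4 -0.4] tilt -1.0 -> units [ 0.008 -0.029  2.044] twist -0.01
```

View pics/scene6c.png

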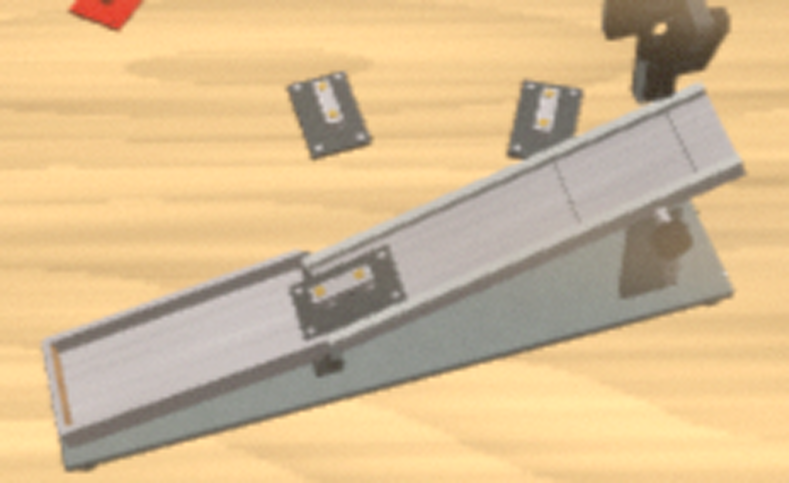

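Plate C slid: it's at the foot of the lane, near crop (350,290), and still moving. I'll take plate A next because it's the closest.

```bash
python3 - <<'E'
from h import *
to(451.2,116.5,150,167.4)
E
```

```text
t 7.20 pos [564.2 151.7 197.4] az 105.5 w 38.7 F [2.2 1.1 6.4] tilt -0.9999 -> units [-0.088 -2.974  1.143] twist -10.31
```

```bash
python3 -m creep '[[[0.55,-0.09,-2.97,0,-10.3],[0.55,-0.09,-2.97,0,-10.3],[0.55,-0.09,-2.97,0.5,-10.3],[0.55,-0.09,-2.97,1,-10.3],[0.55,-0.09,-2.97,2,-10.3],[0.55,-0.09,-2.97,2.8,-10.3],[0.55,-0.09,-2.97,3,-10.3],[0.55,-0.09,-2.97,3.3,-10.3],[0.55,-0.09,-2.97,3.3,-10.3],[0.55,-0.09,-2.97,3.3,-10.3]]]' 40; python3 - <<'E'
from h import *
to(451.2,116.5,10,167.4)
n="scene"
p,d=manip.get_image(n); cv2.imwrite(f"pics/{n}7.png",p)
crop(cv2.convertScaleAbs(p,alpha=1.8),190,188,422,350,3.4,f"pics/{n}7c.png")
E
```

```text
clock: 8.2
ee_pos: [452.9, 116.6, 64.4]
eef_rot: [0.008, 0.111, 0.994, 0.001]
ft_force: [0.2, 0.8, 0.0]
gripper_width: 38.5
t 8.20 pos [452.9 116.6  64.4] az 167.2 w 38.5 F [0.2 0.8 0. ] tilt -0.9999 -> units [ 0.06  -0.017  1.36 ] twist -0.03
```

View pics/scene7c.png

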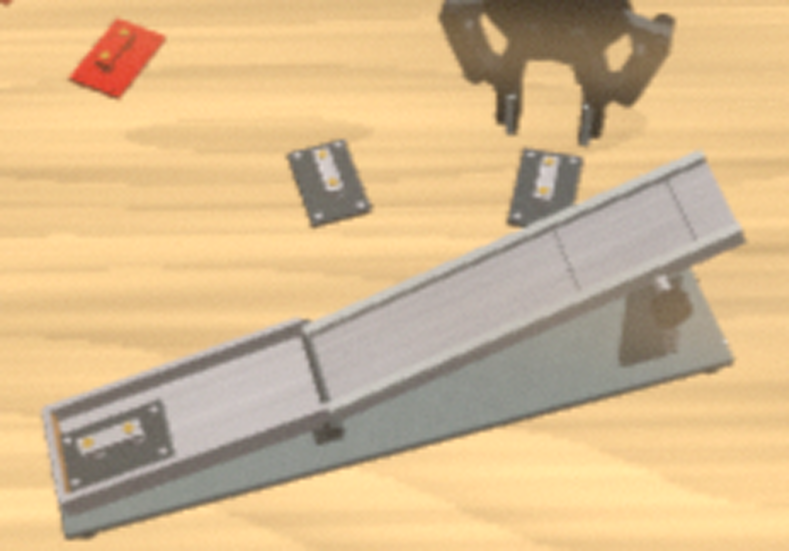

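Plate C now rests at the pan's end wall, crop (115,445). The gripper is lined up over plate A, so I'll go down and close.

```bash
python3 -m creep '[[[0.55,0.06,-0.02,0.7,0],[0.55,0.06,-0.02,1.2,0],[0.6,0.06,-0.02,1.36,0],[0.7,0.06,-0.02,1.36,0],[1,0.06,-0.02,1.36,0],[1,0.06,-0.02,1.36,0],[1,0.06,-0.02,1.36,0],[1,0.06,-0.02,1.36,0]]]' 40; python3 - <<'E'
from h import *
to(451.2,116.5,10,167.4)
E
```

```text
clock: 9.05
ee_pos: [452.0, 116.6, 11.3]
eef_rot: [0.009, 0.111, 0.994, 0.001]
ft_force: [-3.6, 0.3, 9.0]
gripper_width: 9.2
t 9.05 pos [452.  116.6  11.3] az 167.2 w 9.2 F [-3.6  0.3  9. ] tilt -0.9998 -> units [ 0.02  -0.008  0.032] twist -0.03
```

```bash
python3 - <<'E'
from h import *
to(561.3,151.5,150,105.5)
E
```

```text
t 9.05 pos [452.  116.6  11.3] az 167.2 w 9.2 F [-3.6  0.3  9. ] tilt -0.9998 -> units [-2.531  1.466 -3.419] twist 10.29
```

```bash
python3 -m creep '[[[1,0,0,-1.2,0],[1,0,0,-2.4,0],[1,0,0,-3.6,0],[1,0,0,-4.4,0],[1,-2.53,1.47,-4.4,10.3],[1,-2.53,1.47,-4.4,10.3],[1,-2.53,1.47,-4.4,10.3],[1,-2.53,1.47,-4.4,10.3],[1,-2.53,1.47,-4.2,10.3],[1,-2.53,1.47,-3.7,10.3],[1,-2.53,1.47,-3.4,10.3],[1,-2.53,1.47,-3.4,10.3]]]' 40; python3 - <<'E'
from h import *
to(561.3,151.5,124,105.5)
n="scene"
p,d=manip.get_image(n); cv2.imwrite(f"pics/{n}8.png",p)
crop(cv2.convertScaleAbs(p,alpha=1.8),327,208,417,298,6,f"pics/{n}8c.png")
E
```

```text
clock: 10.25
ee_pos: [560.5, 151.4, 148.6]
eef_rot: [0.007, 0.607, 0.795, 0.005]
ft_force: [0.4, 0.5, -1.2]
gripper_width: 9.7
t 10.25 pos [560.5 151.4 148.6] az 105.2 w 9.7 F [ 0.4  0.5 -1.2] tilt -0.9999 -> units [0.001 0.01  0.615] twist -0.04
```

View pics/scene8c.png

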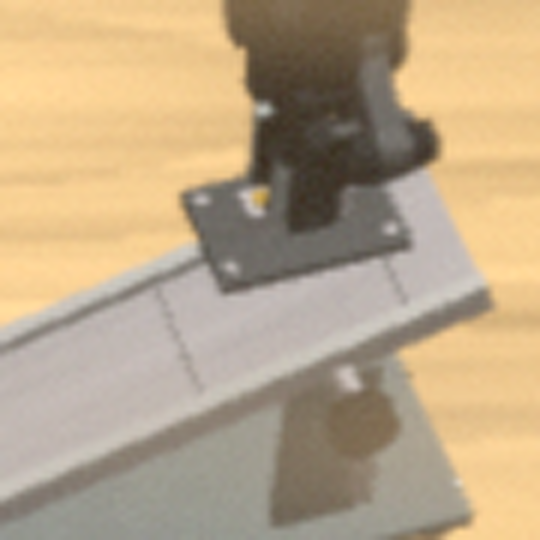

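```bash
python3 - <<'E'
from h import *
f=lambda q:(np.array(q,float)+.5)/6-.5+[327,208]
P=ray("scene",f([[180,195],[222,292],[411,245]]),142)
u=np.array([-.2689,.9632]);n=np.array([.9632,.2689])
for p in P: print("u",(p[:2]@u).round(1),"n",(p[:2]@n).round(1))
E
```

```text
u -33.8 n 564.3
u -34.0 n 603.4
u 27.5 n 603.1
```

```bash
python3 -m creep '[[[1,-0.02,0.0,0.4,0],[1,-0.02,0,0.6,0],[1,-0.02,0,0.7,0],[1,-0.02,0,0.76,0],[1,-0.02,0,0.82,0],[1,-0.02,0,0.88,0],[1,-0.02,0,0.92,0],[1,-0.02,0,0.95,0],[1,-0.02,0,0.96,0]]]' 20; python3 - <<'E'
from h import *
to(561.5,150.5,110,105.6)
n="scene"
p,d=manip.get_image(n); cv2.imwrite(f"pics/{n}9.png",p)
crop(cv2.convertScaleAbs(p,alpha=1.8),332,208,422,298,6,f"pics/{n}9c.png")
E
```

```text
clock: 11.2
ee_pos: [562.7, 149.4, 111.8]
eef_rot: [0.008, 0.606, 0.795, 0.005]
ft_force: [-1.5, -10.1, 13.3]
gripper_width: 9.2
t 11.20 pos [562.7 149.4 111.8] az 105.4 w 9.2 F [ -1.5 -10.1  13.3] tilt -0.9998 -> units [ 0.034 -0.023  0.045] twist -0.04
```

View pics/scene9c.png

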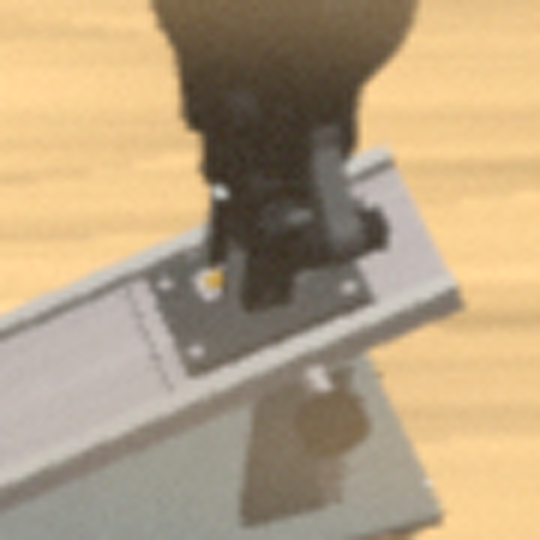

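```bash
python3 -m creep '[[[1,0.02,0,0.04,0],[1,0.02,0,0.06,0],[0.7,0.02,0,0.05,0],[0.6,0.02,0,0.0,0],[0.55,0,0,-0.5,0],[0.55,0,0,-1.2,0],[0.55,0,0,-2,0],[0.55,0,0,-2,0]]]' 20; python3 - <<'E'
from h import *
to(561.5,150.5,110,105.6)
n="scene"
p,d=manip.get_image(n); cv2.imwrite(f"pics/{n}10.png",p)
crop(cv2.convertScaleAbs(p,alpha=1.8),190,208,422,350,3.4,f"pics/{n}10c.png")
E
```

```text
clock: 12.05
ee_pos: [562.9, 150.7, 195.8]
eef_rot: [0.009, 0.606, 0.796, 0.007]
ft_force: [0.5, -0.3, -0.7]
gripper_width: 38.6
t 12.05 pos [562.9 150.7 195.8] az 105.4 w 38.6 F [ 0.5 -0.3 -0.7] tilt -0.9997 -> units [ 0.018 -0.085  2.144] twist -0.03
```

View pics/scene10c.png

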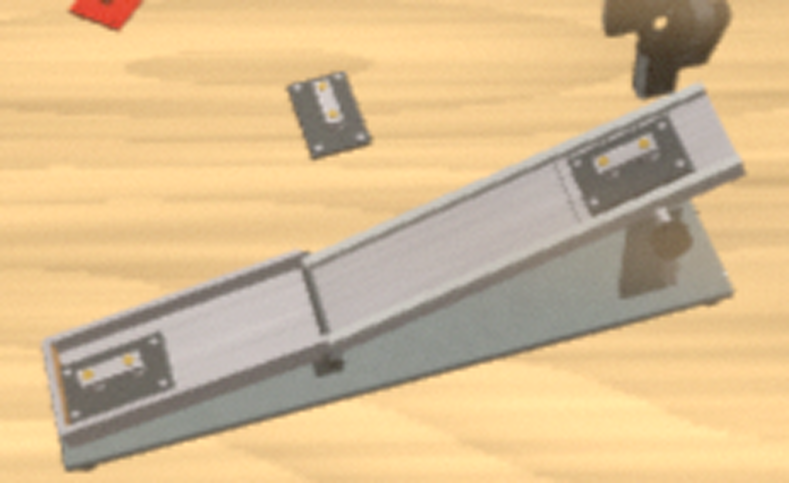

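Plate A is still between the scribed lines, crop (630,165). I'll give it the full second before deciding.

```bash
python3 -m creep '[[[0.55,0,0,0,0],[0.55,0,0,0,0],[0.55,0,0,0,0],[0.55,0,0,0,0],[0.55,0,0,0,0],[0.55,0,0,0,0]]]' 20; python3 - <<'E'
from h import *
n="scene"
p,d=manip.get_image(n); cv2.imwrite(f"pics/{n}11.png",p)
q=cv2.imread("pics/scene10.png")
print(cv2.absdiff(p,q)[235:285,345:400].mean(), cv2.absdiff(p,q)[300:350,345:400].mean())
f=lambda q:(np.array(q,float)+.5)/3.4-.5+[190,208]
P=ray("scene",f([[602,161],[644,144]]),115); print(P.mean(0))
to(562.5,151,112,105.5)
E
```

```text
clock: 12.7
ee_pos: [562.2, 150.2, 193.6]
eef_rot: [0.009, 0.606, 0.796, 0.006]
ft_force: [0.3, -0.4, 0.4]
gripper_width: 38.2
1.106060606060606 0.8235151515151515
[561.69315196 150.89587261 115.        ]
t 12.75 pos [562.2 150.2 193.7] az 105.4 w 38.4 F [-0.4  0.1 -0.4] tilt -0.9998 -> units [ 0.032 -0.028  2.042] twist -0.01
```

```bash
python3 -m creep '[[[0.55,0,0,1,0],[0.55,0.01,0,1.7,0],[0.6,0.01,0,2.0,0],[0.7,0.01,0,2.05,0],[1,0.01,0,2.05,0],[1,0.01,0,2.05,0],[1,0.01,0,2.05,0],[1,0.01,0,2.05,0]]]' 40; python3 - <<'E'
from h import *
to(541,-350,180,15.6)
E
```

```text
clock: 13.55
ee_pos: [564.3, 150.5, 112.5]
eef_rot: [0.009, 0.606, 0.795, 0.006]
ft_force: [0.8, 0.1, 2.5]
gripper_width: 9.6
t 13.55 pos [564.3 150.5 112.5] az 105.4 w 9.6 F [0.8 0.1 2.5] tilt -0.9997 -> units [-11.92   -3.85   -1.688] twist 14.97
```

```bash
python3 -m creep '[[[1,0,0,-1,0],[1,0,0,-2,0],[1,-11.92,-3.85,-2,0],[1,-11.92,-3.85,-2,0],[1,-11.92,-3.85,-2,0],[1,-11.92,-3.85,-2,0],[1,-11.92,-3.85,-2,0],[1,-11.92,-3.85,-2,0],[1,-11.92,-3.85,-2,0],[1,-11.92,-3.85,-2,0],[1,-11.92,-3.85,-2,0],[1,-11.92,-3.85,-2,0]]]' 40; python3 - <<'E'
from h import *
to(541,-350,60,105.4)
E
```

```text
clock: 14.75
ee_pos: [540.4, -351.1, 193.1]
eef_rot: [0.01, 0.606, 0.795, 0.006]
ft_force: [2.0, 0.3, -1.0]
gripper_width: 9.3
t 14.75 pos [ 540.4 -351.1  193.1] az 105.4 w 9.3 F [ 2.   0.3 -1. ] tilt -0.9997 -> units [ 0.048 -0.052  3.326] twist 0.0
```

```bash
python3 -m creep '[[[1,0.05,-0.05,1.2,0],[1,0.05,-0.05,2.4,0],[1,0.05,-0.05,3.3,0],[1,0.05,-0.05,3.6,0],[1,0.05,-0.05,3.6,0]]]' 40; python3 - <<'E'
from h import *
to(541,-350,17,105.4)
n="scene"
p,d=manip.get_image(n); cv2.imwrite(f"pics/{n}12.png",p)
crop(cv2.convertScaleAbs(p,alpha=1.8),70,210,230,340,4.5,f"pics/{n}12c.png")
E
```

```text
clock: 15.25
ee_pos: [540.8, -349.4, 48.1]
eef_rot: [0.009, 0.606, 0.796, 0.006]
ft_force: [0.4, -0.1, 0.1]
gripper_width: 9.2
t 15.25 pos [ 540.8 -349.4   48.1] az 105.4 w 9.2 F [ 0.4 -0.1  0.1] tilt -0.9998 -> units [-0.01  -0.015  0.778] twist 0.0
```

View pics/scene12c.png

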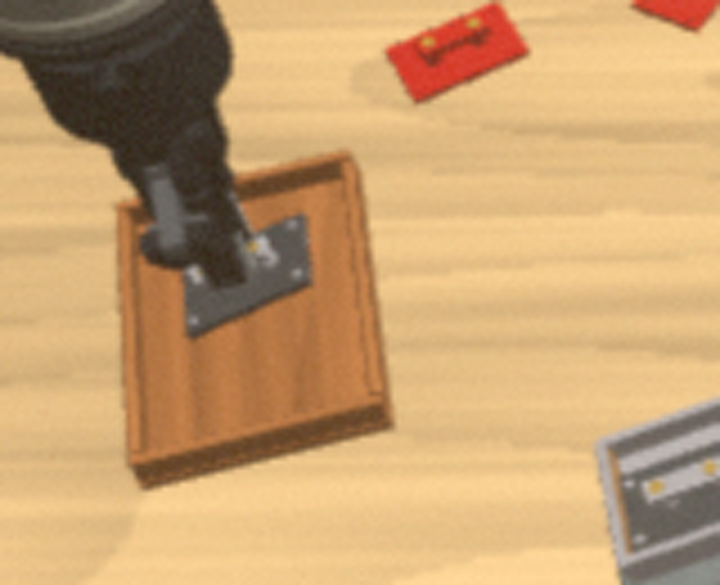

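```bash
python3 -m creep '[[[1,0,0,0.3,0],[1,0,0,0.45,0],[1,0,0,0.55,0],[1,0,0,0.65,0],[1,0,0,0.72,0],[1,0,0,0.76,0],[1,0,0,0.76,0],[0.7,0,0,0.74,0],[0.6,0,0,0.7,0],[0.55,0,0,0,0],[0.55,0,0,-1.2,0],[0.55,0,0,-2.4,0]]]' 20; python3 - <<'E'
from h import *
to(442,-23,180,-162.8)
n="scene"
p,d=manip.get_image(n); cv2.imwrite(f"pics/{n}13.png",p)
crop(cv2.convertScaleAbs(p,alpha=1.8),70,210,230,340,4.5,f"pics/{n}13c.png")
E
```

```text
clock: 16.5
ee_pos: [539.1, -349.5, 146.9]
eef_rot: [0.009, 0.606, 0.796, 0.007]
ft_force: [0.8, -0.6, 0.4]
gripper_width: 38.0
t 16.50 pos [ 539.1 -349.5  146.9] az 105.4 w 38.0 F [ 0.8 -0.6  0.4] tilt -0.9997 -> units [ 8.509 -0.149 -0.886] twist 14.71
```

View pics/scene13c.png

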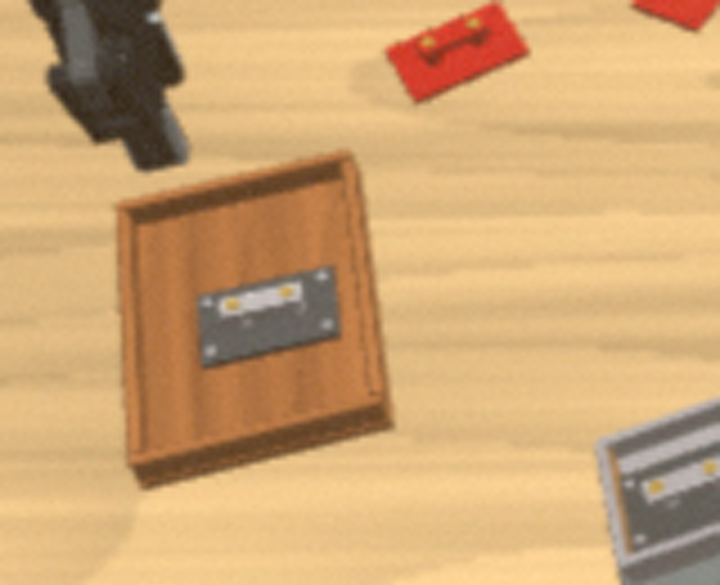

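Plate A lies flat near the middle of the tray, crop (270,317). Plate B is next.

```bash
python3 -m creep '[[[0.55,8.51,-0.15,-0.5,14.7],[0.55,8.51,-0.15,-0.5,14.7],[0.55,8.51,-0.15,-0.5,14.7],[0.55,8.51,-0.15,-0.5,14.7],[0.55,8.51,-0.15,-0.5,14.7],[0.55,8.51,-0.15,-0.5,14.7],[0.55,8.51,-0.15,-0.5,14.7],[0.55,8.51,-0.15,0,14.7],[0.55,8.51,-0.15,0.5,14.7],[0.55,8.51,-0.15,1.5,14.7],[0.55,8.51,-0.15,2.1,14.7],[0.55,8.51,-0.15,2.1,14.7]]]' 40; python3 - <<'E'
from h import *
to(442,-22.8,10,17.2)
n="scene"
p,d=manip.get_image(n); cv2.imwrite(f"pics/{n}14.png",p)
crop(cv2.convertScaleAbs(p,alpha=1.8),190,188,422,350,3.4,f"pics/{n}14c.png")
E
```

```text
clock: 17.75
ee_pos: [447.1, -24.9, 64.6]
eef_rot: [0.005, 0.989, 0.149, 0.013]
ft_force: [0.3, -1.1, 0.8]
gripper_width: 38.8
t 17.75 pos [447.1 -24.9  64.6] az 17.2 w 38.8 F [ 0.3 -1.1  0.8] tilt -0.9996 -> units [-0.138 -0.105  1.361] twist -0.0
```

View pics/scene14c.png

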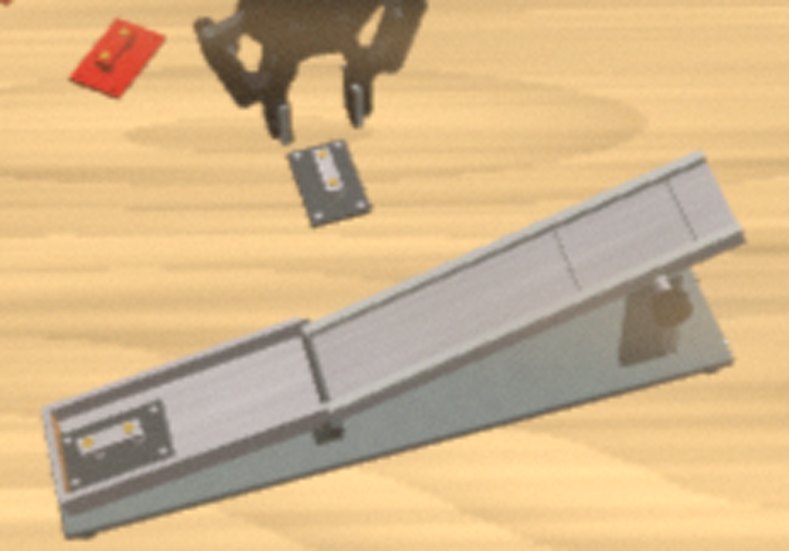

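```bash
python3 -m creep '[[[0.55,-0.1,-0.1,0.6,0],[0.55,-0.12,-0.1,1.1,0],[0.6,-0.12,-0.1,1.34,0],[0.65,-0.12,-0.1,1.34,0],[1,-0.12,-0.1,1.34,0],[1,-0.12,-0.1,1.34,0],[1,-0.12,-0.1,1.34,0],[1,-0.12,-0.1,1.34,0]]]' 40; python3 - <<'E'
from h import *
to(561.0,151.5,150,105.5)
E
```

```text
clock: 18.6
ee_pos: [444.7, -22.8, 13.7]
eef_rot: [0.005, 0.988, 0.151, 0.015]
ft_force: [-1.9, 0.2, 7.6]
gripper_width: 8.8
t 18.60 pos [444.7 -22.8  13.7] az 17.4 w 8.8 F [-1.9  0.2  7.6] tilt -0.9995 -> units [ 4.17  -3.238 -3.343] twist -14.68
```

```bash
python3 -m creep '[[[0.7,-0.05,0,0,0],[0.6,-0.07,0,0.06,0],[0.6,-0.07,0,0.1,0],[0.6,-0.07,0,0.12,0]]]' 40; python3 - <<'E'
from h import *
to(442,-22.8,10,17.2)
E
```

```text
clock: 19.0
ee_pos: [442.1, -23.7, 8.7]
eef_rot: [0.005, 0.988, 0.151, 0.015]
ft_force: [-0.4, 0.3, -0.0]
gripper_width: 34.4
t 19.00 pos [442.1 -23.7   8.7] az 17.4 w 34.4 F [-0.4  0.3 -0. ] tilt -0.9995 -> units [ 0.006 -0.022 -0.032] twist 0.04
```

```bash
python3 -m creep '[[[0.8,0,-0.01,-0.03,0],[1,0,-0.01,-0.03,0],[1,0,-0.01,-0.03,0],[1,0,-0.01,-0.03,0],[1,0,-0.01,-0.03,0]]]' 40; python3 - <<'E'
from h import *
to(561.0,151.5,150,105.5)
E
```

```text
clock: 19.5
ee_pos: [442.1, -23.2, 10.1]
eef_rot: [0.005, 0.988, 0.151, 0.015]
ft_force: [-0.6, -0.2, 5.7]
gripper_width: 9.4
t 19.50 pos [442.1 -23.2  10.1] az 17.4 w 9.4 F [-0.6 -0.2  5.7] tilt -0.9995 -> units [ 4.238 -3.228 -3.431] twist -14.68
```

```bash
python3 -m creep '[[[1,0,0,-1.2,0],[1,0,0,-2.4,-1],[1,0,0,-3.6,-3],[1,0.5,-0.3,-4.5,-8],[1,4.24,-3.23,-4.5,-14.7],[1,4.24,-3.23,-4.5,-14.7],[1,4.24,-3.23,-4.5,-14.7],[1,4.24,-3.23,-4.5,-14.7],[1,4.24,-3.23,-4.5,-14.7],[1,4.24,-3.23,-4.5,-14.7],[1,4.24,-3.23,-3.9,-14.7],[1,4.24,-3.23,-3.5,-14.7]]]' 40; python3 - <<'E'
from h import *
to(561.0,151.5,124,105.5)
E
```

```text
clock: 20.7
ee_pos: [560.7, 151.4, 151.6]
eef_rot: [0.014, 0.602, 0.798, 0.007]
ft_force: [0.2, -0.3, -1.9]
gripper_width: 9.2
t 20.70 pos [560.7 151.4 151.6] az 105.9 w 9.2 F [ 0.2 -0.3 -1.9] tilt -0.9995 -> units [ 0.009 -0.011  0.69 ] twist 0.07
```

```bash
python3 -m creep '[[[1,0,-0.01,0.1,0.05],[1,0,-0.01,0.1,0.05]]]' 40; python3 - <<'E'
from h import *
to(561.0,151.5,124,105.5)
n="scene"
p,d=manip.get_image(n); cv2.imwrite(f"pics/{n}15.png",p)
crop(cv2.convertScaleAbs(p,alpha=1.8),327,208,417,298,6,f"pics/{n}15c.png")
E
```

```text
clock: 20.9
ee_pos: [559.9, 151.1, 147.0]
eef_rot: [0.013, 0.605, 0.796, 0.006]
ft_force: [0.1, 1.4, 0.6]
gripper_width: 9.3
t 20.90 pos [559.9 151.1 147. ] az 105.5 w 9.3 F [0.1 1.4 0.6] tilt -0.9996 -> units [0.011 0.015 0.575] twist -0.0
```

View pics/scene15c.png

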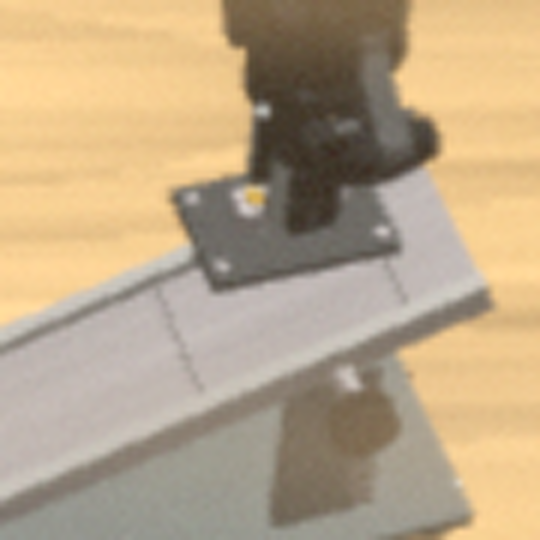

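```bash
python3 - <<'E'
from h import *
f=lambda q:(np.array(q,float)+.5)/6-.5+[327,208]
P=ray("scene",f([[172,191],[213,291],[401,248]]),141)
u=np.array([-.2689,.9632]);n=np.array([.9632,.2689])
for p in P: print("u",(p[:2]@u).round(1),"n",(p[:2]@n).round(1))
E
python3 -m creep '[[[1,0.05,0.0,0.35,0.1],[1,0.05,0.01,0.56,0.1],[1,0.05,0.01,0.66,0.1],[1,0.05,0.01,0.72,0.1],[1,0.05,0.01,0.78,0.1],[1,0.05,0.01,0.84,0.1],[1,0.05,0.01,0.88,0.1],[1,0.05,0.01,0.91,0.1],[1,0.05,0.01,0.93,0.1]]]' 20; python3 - <<'E'
from h import *
to(561.5,150.5,110,105.6)
n="scene"
p,d=manip.get_image(n); cv2.imwrite(f"pics/{n}16.png",p)
crop(cv2.convertScaleAbs(p,alpha=1.8),332,208,422,298,6,f"pics/{n}16c.png")
E
```

```text
u -35.3 n 561.3
u -36.2 n 601.6
u 24.5 n 602.6
clock: 21.85
ee_pos: [562.4, 152.9, 111.3]
eef_rot: [0.014, 0.61, 0.792, 0.007]
ft_force: [1.6, -3.0, 10.7]
gripper_width: 9.4
t 21.85 pos [562.4 152.9 111.3] az 104.8 w 9.4 F [ 1.6 -3.  10.7] tilt -0.9995 -> units [-0.052 -0.039  0.033] twist -0.13
```

View pics/scene16c.png

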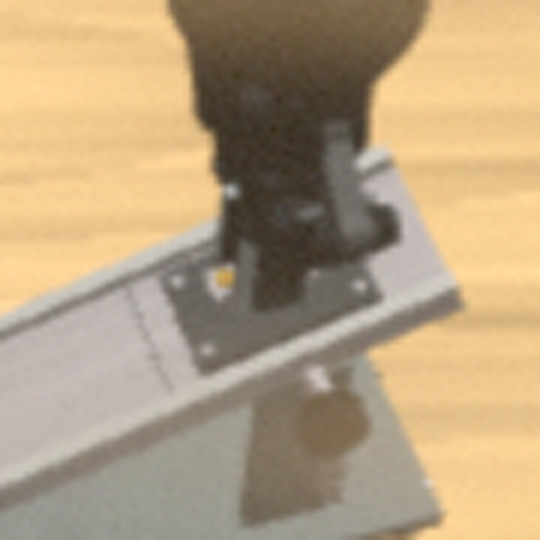

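Plate B lies flat on the lane between the rails, crop (270,310). Releasing it now.

```bash
python3 -m creep '[[[1,0,0,0.03,0],[1,0,0,0.04,0],[0.7,0,0,0.04,0],[0.6,0,0,0.0,0],[0.55,0,0,-0.5,0],[0.55,0,0,-1.2,0],[0.55,0,0,-2,0],[0.55,0,0,-2,0],[0.55,0,0,-2,0],[0.55,0,0,-2,0],[0.55,0,0,-2,0],[0.55,0,0,-2,0]]]' 20; python3 - <<'E'
from h import *
to(561.5,150.5,110,105.6)
n="scene"
p,d=manip.get_image(n); cv2.imwrite(f"pics/{n}17.png",p)
crop(cv2.convertScaleAbs(p,alpha=1.8),190,208,422,350,3.4,f"pics/{n}17c.png")
E
```

```text
clock: 23.1
ee_pos: [559.6, 153.4, 190.5]
eef_rot: [0.014, 0.61, 0.792, 0.007]
ft_force: [0.1, -0.4, -0.2]
gripper_width: 38.2
t 23.10 pos [559.6 153.4 190.5] az 104.8 w 38.2 F [ 0.1 -0.4 -0.2] tilt -0.9995 -> units [-0.054 -0.028  2.012] twist -0.13
```

View pics/scene17c.png

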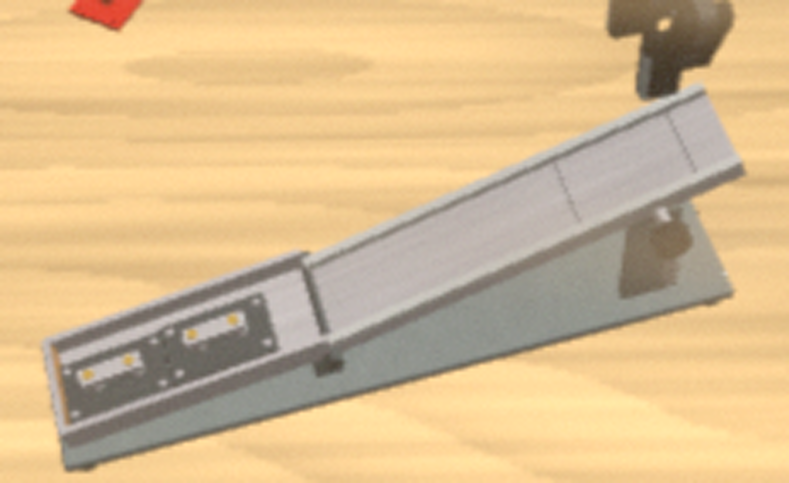

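Plate B slid down and stopped behind plate C in the pan, crop (218,335). I'll do one last check for motion and for the other objects, then hand in.

```bash
python3 -m creep '[[[0.55,0,0,0,0],[0.55,0,0,0,0],[0.55,0,0,0,0],[0.55,0,0,0,0]]]'; python3 - <<'E'
from h import *
p,d=manip.get_image("scene"); cv2.imwrite("pics/scene18.png",p)
q=cv2.imread("pics/scene17.png"); o=cv2.imread("pics/scene0.png"); r=cv2.imread("pics/scene13.png")
print("pan motion",cv2.absdiff(p,q)[270:345,200:300].mean(),"tray",cv2.absdiff(p,r)[245:315,95:160].mean())
for n,(x0,y0,x1,y1) in dict(hood=(465,215,510,255),dial=(135,352,162,380),ring=(305,370,350,410),spanner=(490,280,560,320)).items(): print(n,cv2.absdiff(p,o)[y0:y1,x0:x1].mean())
E
```

```text
clock: 23.55
ee_pos: [559.6, 153.4, 190.6]
eef_rot: [0.014, 0.61, 0.792, 0.007]
ft_force: [0.4, 0.1, 0.1]
gripper_width: 38.7
pan motion 0.9225777777777778 tray 5.753333333333333
hood 5.3566666666666665
dial 6.315696649029983
ring 6.696111111111111
spanner 6.6553571428571425
```

View pics/scene18.png

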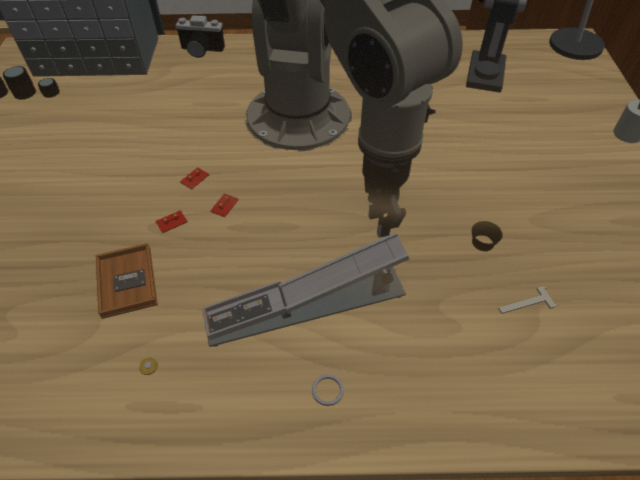

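The picture shows two plates in the pan at (226,318) and (257,305), and one in the tray at (129,281). The hood, dial, ring and spanner are at their starting pixels.

```bash
python3 -c "
from plant import manip
print(manip.finish_job())"
```

```text
the job is handed in; nothing more can be done
None
```

All three plates were tested on the ramp and sorted, and the job was handed in at about 23.6 s of the 70 s allowed. No verdict was reported back.

- **Order and result:** The right-hand plate (seen from the top camera) slid. The left-hand plate stayed put for over 1 s, so I laid it in the recoating tray. The middle plate then slid.
- **Final placement:** The last picture shows two plates end to end in the catch pan, with no movement between two frames 0.5 s apart. The third lies flat near the middle of the tray. The gripper was open and clear, with about 0 N at the wrist.
- **Other things on the desk:** The lens hood, counter dial, cocking ring and lens spanner sit where they started in the picture. My image-difference check on them was inconclusive: every region, including the tray, differed by a similar 5–7 grey levels. I took that as a brightness change, so I relied on their positions in the picture.
- **Disagreements along the way:**
  - **Cameras:** the two cameras disagreed by about 4–5 mm, so I averaged them. The arm blocked the top view at the ramp, so I aligned the plates to the rails with the scene camera alone.
  - **Middle plate:** its first grip was too high (13.7 mm), so I opened and gripped again lower down before lifting.

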